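# Run a freshly glued wing rib along the drying rail to its stop

### The arm

A 6-joint arm with a two-finger parallel gripper is mounted at the origin on the work surface. World frame = base frame: x ahead of the robot, y to its left, z up, the work surface at z = 0. Lengths are in m, angles in degrees, forces in N, time in s.
With the tool pointing down it reaches from about 0.35 to 0.875 m from the base axis. Payload 4.2 kg.
Tool frame: the origin (TCP) lies midway between the tips of the shut fingers; the grasp point (between the pads) lies 19 mm behind it; z points along the fingers, y is the direction in which the jaws open and shut (so a half turn about z gives the same grasp; the last joint's range is limited). The gripper opens to 87 mm and grips with 3 to 60 N. Pads are 19 mm wide; open, the fingers measure 117 mm over their backs; the gripper's body (75 mm by 190 mm) begins 51 mm behind the grasp point.
Start: joints at [90.848, 22.042, 0.453, 0, -68.411, -14.817], TCP at [0.151, 0.607, 0.202] pointing down, gripper open.
Joint ranges: [-179.83, 179.83], [-69.29, 118.12], [-61.27, 80.66], [-181.25, 117.63], [-171.15, -9.14], [-177.46, 177.46]. Speed limits (degrees/s): [159.86, 159.86, 180, 180, 180, 180].

### API

Orientations are given as a 3x3 rotation matrix whose columns are the frame's x, y, z axes.
In Python, from station import r gives the robot as it stands.
- The arm moves only by the tool play_rows, never from a script. Its argument "commands" is a list that holds one entry, the list of rows, each a list of 7 numbers: the shift along the world's x, y, z in m, then the turn, a rotation vector about the world's x, y, z in rad, then the closure, from 0 (fully open) to 1 (shut). A call has 1 to 5 rows; each row is the pose to reach, as a shift and turn from the pose commanded when the call began; what a row does not reach only later rows make up. A row lasts 1/10 s, in which the tool goes at most 50 mm and 8.59 degrees, less where a joint would pass 70% of its speed; a pose out of reach is approached as far as the arm can. A call with a gripper value outside its range is refused whole. The fingers move at their own pace and stop on an object; the grip force is fixed at half the most. Time passes only in rows, so rows that repeat a pose let the fingers close. It gives the time, the measured TCP pose, the force and the opening at its end, in the units of the state.
- r.sense(): the state, without advancing time (a new reading comes with each control period).
- r.capture(name): name is "scene" or "top" or "wrist"; returns a dict with "image" (480x640x3 uint8, red, green, blue), "range_z" (480x640 float32, m along the optical axis (not along the pixel's ray), 0 where there is no reading), "intrinsics" (3x3 intrinsics, pixels), "extrinsics" (4x4, takes a point from camera to world coordinates); the wrist camera has in their place "mount" (4x4, takes a point from camera to tool coordinates, whose origin is the TCP and whose axes are the flange's). Camera axes: x right, y up, looking along -z (the intrinsics and any distortion apply to the point x, -y, -z); pixel columns grow to the right and rows downward; lengths in m; the calibration is good to about 2 mm. A picture is of the moment at which its call begins: read the wrist's pose just before it.
- r.finish_job(): hands the job in, once; it reports no verdict.
The state is a dict: "time_s": time; "joints": joint angles; "joint_velocities": joint speeds; "effort": joint torques, N m; "tcp_pos": TCP position; "ee_rot": TCP orientation; "wrist_force": force on the tool from outside, world axes, zero at the start; "moment": the same for the moment, N m; "gripper_width": opening from 0.0 (shut) to 1.0 (fully open).
Only numpy, scipy, OpenCV 4.12 (cv2) and the standard library are available. Lean on these libraries where they do the work, as an engineer would, in place of code of your own. Each camera call takes 0.05 s, during which the arm holds its last target. There are 200 camera calls.

### The job

A freshly glued wing rib hangs from a steel ring on the drying rail. Take hold of the ring and slide it along the rod, round both bends, to the far end and on under the spring catch until it is fully home against the sprung stop and the catch has dropped behind it, then let go. The rail is hand-bent and springs out of line if forced, so feel your way with a light hand; nothing may touch the wet rib, and the things on the bench stay where they are.

Things in the scene. Friction and masses are not known exactly. Their poses are not given: they have to be found in the camera images.
- rail: Drying rail: level 10 mm steel rod, centre 220 mm above the bench, a post at each end. Origin on the bench, z up. Nominal course (x,y mm): post (-58,-200), straight to (-58,-67), bend right 55 deg, radius 50, to (-37,-26), straight to (37,26), bend left 55 deg, radius 50, to (58,67), straight to post (58,200). Stiff, but spoilt by over 20 N (all contacts summed) between ring and rail, catch, stop.
- bend (a point): Where the first straight ends and the first bend begins, on the rod's centre line. Axes as the rail's. The rod is true up to 7 mm past here. The bends were made by hand: each really turns 45 to 65 degrees, unevenly, so the rod beyond can lie up to 40 mm beside its nominal course and run up to 20 degrees off it. Lengths are true: along the rod the buffer's face is 257 mm from this point.
- ring (a point): Centre of the steel ring captive on the rod: 26 mm outside, 14 mm bore (2 mm play all round), 18 mm long. y along the bore, at the start in the direction of travel; z up. Unheld it hangs with its centre 2 mm below the rod's. Pinch it across its 26 mm width from above, fingers either side of the rod. A 4 mm wire runs down from it to a peg and the rib; together 90 to 150 g.
- buffer (a joint): Sprung stop on the last straight, its face 62 mm before the second post: a rubber-faced plunger 19 mm across round the rod, pushed by the ring's end back into a fixed collar. Value in m: 0 at rest (face out), 0.007 fully pressed. It resists with 2 N at first, 6 N fully pressed. The catch drops behind the ring at 0.003 and then keeps it pressed at about that; this is home.
- catch (a joint): Spring catch: 8 mm wide bar lying over the rod, pivoted on the stop, its underside 19 mm above the rod's centre, top at most 37 mm; fits between fingers holding the ring. Under it a ramp and tooth. The ring's front end meets the ramp about 24 mm before the buffer's face and lifts it with a 3 to 5 N push; it drops behind the ring. Rad: 0 down, 0.06 to 0.1 with the ring under the tooth.
- rib: The wet wing rib: wooden truss 136 mm wide, 58 mm high, 5 mm thick, hanging crosswise to the rod, fixed to the ring by wire and peg. Origin at its upper middle, 84 mm below the ring's centre; it reaches from 81 to 139 mm below the ring's centre. It must not touch anything.
- pot: Bystander: white plastic glue pot, 76 mm across, 62 mm high, standing on the bench. Origin at the centre of its underside.
- hammer: Bystander: hammer lying on the bench, 260 mm long, 26 mm high. Origin under its middle, x towards the head.
- block: Bystander: cork sanding block, 110 x 62 x 26 mm, on the bench. Origin at the centre of its underside.

How it is judged:
By the outcome, as a careful person would: the job done as asked, in the order asked, and still so for the second after the job is handed in, with the robot touching nothing.
It also fails if it takes over 67 s, if anything falls off the work surface, if the arm or the gripper's body presses on something with over 40 N, if the wrist force passes 120 N, or if a joint passes its speed limit or range.

## Working session

There is one attempt and no reset: what is moved stays moved. The work goes in short steps, Python scripts to look and compute and a tool call to move; the robot and the scene stay as the last step left them, time stands still between calls to the robot, and variables do not carry over. Pictures are saved under pics/ and viewed, about 8 in all and at most 12, crops included, and the job is handed in when it is done.

Besides the shell and the picture viewer there is one more tool, called after ">>>" in YAML: its name, and indented under it one key for each argument. play_rows: Moves the arm, as the interface text tells. Its arguments: {"type":"object","properties":{"commands":{"type":"array","items":{"type":"array","items":{"type":"array","items":{"type":"number"}}}}},"required":["commands"]}

```bash
ls; mkdir -p pics
cat > h.py <<'E'
import numpy as np, cv2
from station import r
def cap(n):
    s=r.sense(); c=r.capture(n)
    if n=="wrist":
        T=np.eye(4); T[:3,:3]=s["ee_rot"]; T[:3,3]=s["tcp_pos"]; c["E"]=T@np.array(c["mount"])
    else: c["E"]=np.array(c["extrinsics"])
    c["K"]=np.array(c["intrinsics"]); return c
def cloud(c):
    K=c["K"]; z=c["range_z"]; v,u=np.mgrid[:480,:640]
    P=np.stack([(u-K[0,2])/K[0,0]*z,-(v-K[1,2])/K[1,1]*z,-z],-1)
    W=P@c["E"][:3,:3].T+c["E"][:3,3]; W[z==0]=np.nan; return W
def ray(c,u,v,h):
    K=c["K"]; d=c["E"][:3,:3]@np.array([(u-K[0,2])/K[0,0],-(v-K[1,2])/K[1,1],-1]); o=c["E"][:3,3]
    return o+d*(h-o[2])/d[2]
def save(c,name,crop=None,k=1):
    im=cv2.cvtColor(c["image"],cv2.COLOR_RGB2BGR)
    if crop: im=im[crop[1]:crop[3],crop[0]:crop[2]]
    cv2.imwrite("pics/"+name,cv2.resize(im,None,fx=k,fy=k,interpolation=cv2.INTER_CUBIC))
E
python3 - <<'E'
from h import *
print(r.sense())
for n in ["scene","top"]:
    c=cap(n); save(c,n+".png"); np.savez("pics/"+n,**{k:c[k] for k in("E","K","range_z","image")}); print(c.keys(),c["E"],c["K"])
    W=cloud(c); m=(W[...,2]>.19)&(W[...,2]<.25); print(m.sum())
E
```

```text
pics
{'time_s': 0.0, 'joints': array([ 9.08485657e+01,  2.20945071e+01,  3.79257509e-01, -3.00534846e-02,
       -6.84104615e+01, -1.48188901e+01]), 'joint_velocities': array([-0.10050425, -0.00097174,  0.0555897 ,  0.03271125,  0.08291906,
        0.07099685]), 'effort': array([-1.20755230e-03, -3.90663350e+01,  1.87398523e+01,  4.21996146e+00,
        1.09310111e-02, -1.91582585e-04]), 'tcp_pos': array([0.15068389, 0.60589516, 0.20091386]), 'ee_rot': array([[ 9.70374175e-01, -2.41606610e-01, -4.55186605e-04],
       [-2.41607022e-01, -9.70371683e-01, -2.20100676e-03],
       [ 9.00775908e-05,  2.24577640e-03, -9.99997474e-01]]), 'wrist_force': array([ 0.81389013,  0.43328455, -0.68759431]), 'moment': array([-0.02569974,  0.04118845, -0.01530423]), 'gripper_width': 0.9963367098998767}
dict_keys(['image', 'range_z', 'intrinsics', 'extrinsics', 'E', 'K']) [[-0.15366256 -0.69170117  0.70564674  1.17159892]
 [ 0.98812014 -0.10573558  0.11152838  0.13270355]
 [-0.00253234  0.71440149  0.69973145  0.7325723 ]
 [ 0.          0.          0.          1.        ]] [[474.41837408   0.         311.86503547]
 [  0.         474.41837408 239.18071721]
 [  0.           0.           1.        ]]
5248
dict_keys(['image', 'range_z', 'intrinsics', 'extrinsics', 'E', 'K']) [[ 9.00339914e-04  9.86038843e-01 -1.66513029e-01  4.87222197e-01]
 [-9.99998253e-01  6.15026603e-04 -1.76501637e-03  3.12636811e-02]
 [-1.63796475e-03  1.66514327e-01  9.86037675e-01  8.32673071e-01]
 [ 0.00000000e+00  0.00000000e+00  0.00000000e+00  1.00000000e+00]] [[509.69148396   0.         320.71481536]
 [  0.         509.69148396 246.92780049]
 [  0.           0.           1.        ]]
4725
```

View pics/scene.png

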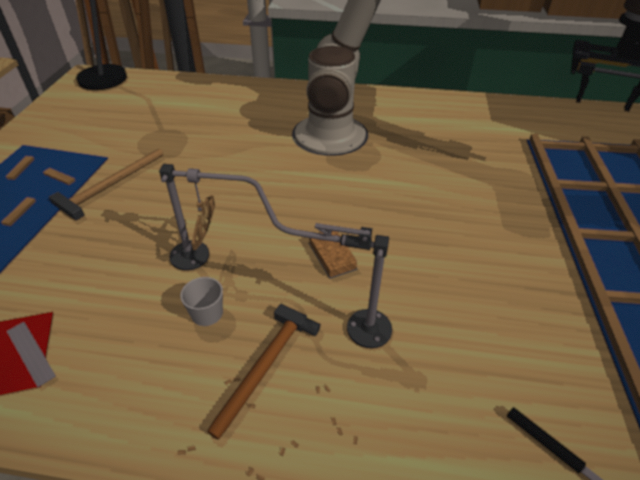

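View pics/top.png

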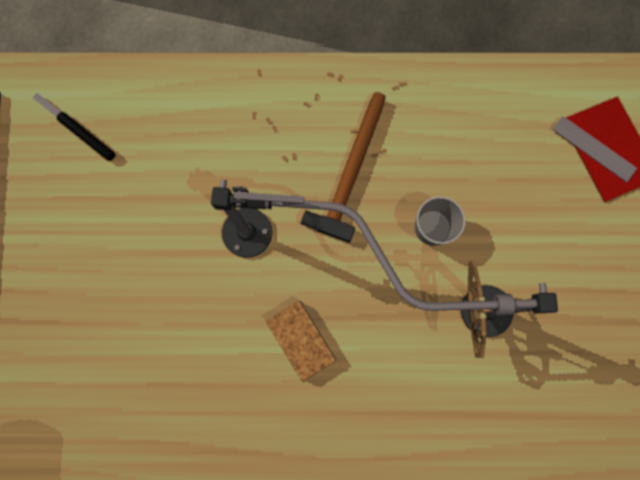

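The ring is near the post at the lower right of the top view, about (505,304). The rod runs left through two bends, and the catch and stop are near (255,198). Next I'll extract the rod's centre line from the top view.

Run:
```python
from h import *
for n in ["top","scene"]:
    d=np.load(f"pics/{n}.npz"); c={k:d[k] for k in d}; W=cloud(c)
    print(n); m=(W[...,2]>.2)&(W[...,2]<.25)
    m[:, :]&=(W[...,0]>.3)&(W[...,0]<.75)&(abs(W[...,1])<.45)
    Y=W[...,1]
    for y in np.arange(-.46,.3,.01):
        k=m&(abs(Y-y)<.004)
        if k.sum()<5: continue
        v,u=np.nonzero(k); P=ray
        X=np.array([ray(c,a,b,.22)[:2] for a,b in zip(u,v)]); x=X[:,0]
        print("%.3f n%d mid %.4f med %.4f w %.4f zmax %.3f zmed %.3f"%(X[:,1].mean(),k.sum(),(np.percentile(x,3)+np.percentile(x,97))/2,np.median(x),np.ptp(x),W[...,2][k].max(),np.median(W[...,2][k])))
    save(c,n+"_x.png") if 0 else None
```

```text
top
-0.245 n141 mid 0.5253 med 0.5240 w 0.0347 zmax 0.235 zmed 0.232
-0.235 n196 mid 0.5289 med 0.5276 w 0.0347 zmax 0.235 zmed 0.232
-0.223 n129 mid 0.5240 med 0.5252 w 0.0215 zmax 0.234 zmed 0.224
-0.211 n61 mid 0.5228 med 0.5228 w 0.0095 zmax 0.227 zmed 0.224
-0.202 n46 mid 0.5226 med 0.5228 w 0.0095 zmax 0.227 zmed 0.224
-0.193 n148 mid 0.5225 med 0.5228 w 0.0250 zmax 0.233 zmed 0.229
-0.181 n199 mid 0.5216 med 0.5228 w 0.0250 zmax 0.232 zmed 0.226
-0.171 n57 mid 0.5216 med 0.5216 w 0.0095 zmax 0.227 zmed 0.223
-0.161 n51 mid 0.5210 med 0.5216 w 0.0083 zmax 0.227 zmed 0.224
-0.151 n54 mid 0.5210 med 0.5210 w 0.0083 zmax 0.226 zmed 0.224
-0.141 n58 mid 0.5204 med 0.5204 w 0.0095 zmax 0.226 zmed 0.224
-0.131 n56 mid 0.5204 med 0.5204 w 0.0095 zmax 0.226 zmed 0.224
-0.121 n53 mid 0.5198 med 0.5204 w 0.0083 zmax 0.226 zmed 0.224
-0.111 n52 mid 0.5198 med 0.5198 w 0.0083 zmax 0.226 zmed 0.224
-0.101 n58 mid 0.5192 med 0.5192 w 0.0095 zmax 0.226 zmed 0.223
-0.091 n58 mid 0.5204 med 0.5203 w 0.0107 zmax 0.226 zmed 0.224
-0.081 n67 mid 0.5251 med 0.5239 w 0.0143 zmax 0.227 zmed 0.224
-0.
[... 3507 characters left out ...]
0.234
0.068 n84 mid 0.6364 med 0.6358 w 0.0361 zmax 0.244 zmed 0.233
0.078 n72 mid 0.6372 med 0.6380 w 0.0349 zmax 0.245 zmed 0.232
0.089 n59 mid 0.6378 med 0.6420 w 0.0359 zmax 0.245 zmed 0.224
0.099 n88 mid 0.6410 med 0.6435 w 0.0420 zmax 0.245 zmed 0.227
0.110 n93 mid 0.6426 med 0.6434 w 0.0423 zmax 0.245 zmed 0.228
0.120 n99 mid 0.6430 med 0.6438 w 0.0457 zmax 0.246 zmed 0.229
0.130 n123 mid 0.6400 med 0.6402 w 0.0502 zmax 0.246 zmed 0.240
0.139 n88 mid 0.6404 med 0.6453 w 0.0496 zmax 0.246 zmed 0.229
0.150 n118 mid 0.6539 med 0.6547 w 0.0498 zmax 0.234 zmed 0.230
0.160 n120 mid 0.6537 med 0.6533 w 0.0485 zmax 0.235 zmed 0.230
0.167 n9 mid 0.6504 med 0.6410 w 0.0392 zmax 0.232 zmed 0.231
```

>>> play_rows:
  commands:
    - [[0.0185, -0.0397, 0.01, 0, 0, -0.0647, 0], [0.037, -0.0794, 0.02, 0, 0, -0.1294, 0], [0.0555, -0.1191, 0.03, 0, 0, -0.1941, 0], [0.074, -0.1588, 0.04, 0, 0, -0.2588, 0], [0.0925, -0.1985, 0.05, 0, 0, -0.3235, 0]]

```text
time_s: 0.6
tcp_pos: [0.2436, 0.406, 0.252]
ee_rot: [[0.842, -0.539, -0.0], [-0.539, -0.842, -0.001], [0.0, 0.001, -1.0]]
wrist_force: [0.5, 0.6, 0.7]
gripper_width: 1.001
```

>>> play_rows:
  commands:
    - [[0.0185, -0.0397, 0.01, 0, 0, -0.0647, 0], [0.037, -0.0794, 0.02, 0, 0, -0.1294, 0], [0.0555, -0.1191, 0.03, 0, 0, -0.1941, 0], [0.074, -0.1588, 0.04, 0, 0, -0.2588, 0], [0.0925, -0.1985, 0.05, 0, 0, -0.3235, 0]]

```text
time_s: 1.1
tcp_pos: [0.3359, 0.2076, 0.3023]
ee_rot: [[0.627, -0.779, -0.0], [-0.779, -0.627, 0.0], [-0.0, -0.0, -1.0]]
wrist_force: [0.7, 0.6, -0.3]
gripper_width: 1.0
```

>>> play_rows:
  commands:
    - [[0.0185, -0.0397, 0.01, 0, 0, -0.0647, 0], [0.037, -0.0794, 0.02, 0, 0, -0.1294, 0], [0.0555, -0.1191, 0.03, 0, 0, -0.1941, 0], [0.074, -0.1588, 0.04, 0, 0, -0.2588, 0], [0.0925, -0.1985, 0.05, 0, 0, -0.3235, 0]]

```text
time_s: 1.6
tcp_pos: [0.4284, 0.0092, 0.3524]
ee_rot: [[0.347, -0.938, -0.0], [-0.938, -0.347, 0.0], [-0.0, -0.0, -1.0]]
wrist_force: [0.3, -0.3, 0.6]
gripper_width: 0.999
```

Run:
```python
from h import *
c=cap("wrist"); save(c,"w1.png"); np.savez("pics/w1",**{k:c[k] for k in("E","K","range_z","image")}); print(c["E"],np.array(c["mount"]),c["K"])
```

```text
[[-9.38473382e-01  3.29825753e-01  1.02384976e-01  4.56093579e-01]
 [-3.45351453e-01 -8.96032816e-01 -2.79029686e-01 -6.82038399e-02]
 [-2.90878252e-04 -2.97220734e-01  9.54808751e-01  5.34718225e-01]
 [ 0.00000000e+00  0.00000000e+00  0.00000000e+00  1.00000000e+00]] [[-1.29226075e-03  9.54906764e-01  2.96903019e-01  8.21198430e-02]
 [ 9.99999151e-01  1.18350683e-03  5.46040163e-04  7.96355601e-04]
 [ 1.70030693e-04  2.96903472e-01 -9.54907482e-01 -1.82393428e-01]
 [ 0.00000000e+00  0.00000000e+00  0.00000000e+00  1.00000000e+00]] [[379.05362777   0.         323.93967572]
 [  0.         379.05362777 236.67688189]
 [  0.           0.           1.        ]]
```

>>> play_rows:
  commands:
    - [[0.0185, -0.0392, -0.005, 0, 0, -0.0647, 0], [0.037, -0.0784, -0.01, 0, 0, -0.1294, 0], [0.0555, -0.1176, -0.015, 0, 0, -0.1941, 0], [0.0745, -0.1568, -0.02, 0, 0, -0.2588, 0], [0.0935, -0.196, -0.025, 0, 0, -0.3225, 0]]

```text
time_s: 2.15
tcp_pos: [0.5221, -0.1867, 0.3263]
ee_rot: [[0.031, -1.0, -0.001], [-1.0, -0.031, 0.0], [-0.0, 0.001, -1.0]]
wrist_force: [0.5, 0.8, 1.4]
gripper_width: 0.997
```

Run:
```python
from h import *
c=cap("wrist"); save(c,"w2.png"); np.savez("pics/w2",**{k:c[k] for k in("E","K","range_z","image")})
W=cloud(c); m=(W[...,2]>.2)&(W[...,2]<.25); print(m.sum(), r.sense()["wrist_force"])
k=m&(W[...,2]>.2285)&(abs(W[...,0]-.522)<.02); print(k.sum(), np.percentile(W[k],[2,50,98],axis=0))
for y in np.arange(-.25,.0,.01):
    k=m&(abs(W[...,1]-y)<.003)
    if k.sum()>10:
        x=W[...,0][k]; print("%.3f %d %.4f w%.4f z%.4f"%(y,k.sum(),(np.percentile(x,3)+np.percentile(x,97))/2,np.ptp(x),np.percentile(W[...,2][k],95)))
```

```text
4764 [ 3.35109059 -2.27571379  1.97718593]
1314 [[ 0.51286629 -0.24447475  0.22879443]
 [ 0.52341863 -0.23077672  0.2320556 ]
 [ 0.53508881 -0.17882105  0.23390074]]
-0.240 303 0.5269 w0.0357 z0.2336
-0.230 323 0.5296 w0.0352 z0.2337
-0.220 90 0.5232 w0.0093 z0.2253
-0.210 101 0.5229 w0.0094 z0.2252
-0.200 98 0.5226 w0.0095 z0.2251
-0.190 245 0.5225 w0.0245 z0.2311
-0.180 209 0.5224 w0.0248 z0.2309
-0.170 86 0.5221 w0.0089 z0.2252
-0.160 84 0.5219 w0.0090 z0.2252
-0.150 81 0.5216 w0.0092 z0.2255
-0.140 76 0.5213 w0.0092 z0.2255
-0.130 80 0.5210 w0.0093 z0.2253
-0.120 78 0.5207 w0.0094 z0.2254
-0.110 68 0.5200 w0.0086 z0.2254
-0.100 70 0.5201 w0.0095 z0.2255
-0.060 35 0.5489 w0.0177 z0.2253
-0.050 148 0.5654 w0.0271 z0.2251
-0.040 144 0.5829 w0.0275 z0.2254
-0.030 139 0.6001 w0.0253 z0.2254
-0.020 127 0.6166 w0.0267 z0.2252
-0.010 78 0.6295 w0.0162 z0.2251
```

View pics/w2.png

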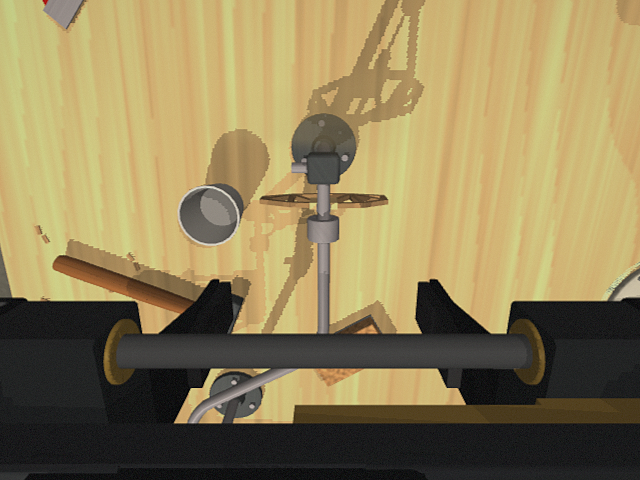

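The ring is at (323,230), centred between the open fingers. The rod below it runs down the image to the bend, and the post head is at (323,168). Next I'll build a path from all the views.

Run:
```python
from h import *
from scipy.interpolate import UnivariateSpline
def load(n):
    d=np.load(f"pics/{n}.npz"); return {k:d[k] for k in d}
c=load("w2"); W=cloud(c)
col=W[180:260,323]; print([(180+i,np.round(p[1:],4).tolist()) for i,p in enumerate(col) if .2<p[2]<.24][::2])
# rod points from every view: surface points near the rod, centre line by local line fits (PCA, silhouette)
allp=[]
for n in["top","scene","w1","w2"]:
    W=cloud(load(n)); m=(W[...,2]>.2215)&(W[...,2]<.2275)&(W[...,0]>.5)&(W[...,0]<.665)&(W[...,1]>-.225)&(W[...,1]<.17)
    P=W[m][:,:2]; P=P[~((P[:,1]>-.2)&(P[:,1]<-.175))]; P=P[P[:,1]<.175]
    allp.append(P)
    o=[]
    for y in(-.16,-.12,-.1,-.085,-.07,-.06,-.05,-.04,-.03,-.02,-.01,0,.01,.02,.03,.04,.05,.07,.09,.1):
        k=abs(P[:,1]-y)<.003
        o.append("%d:%.1f/%.0f"%(y*1000,P[k,0].mean()*1000,np.ptp(P[k,0])*1000) if k.sum()>8 else "-")
    print(n,o)
```

```text
[(180, [-0.2264, 0.2326]), (182, [-0.2249, 0.2325]), (184, [-0.2222, 0.2253]), (186, [-0.2205, 0.2239]), (188, [-0.219, 0.2239]), (190, [-0.2177, 0.2253]), (192, [-0.2162, 0.2253]), (194, [-0.2146, 0.225]), (196, [-0.2132, 0.2257]), (198, [-0.2113, 0.2242]), (200, [-0.2099, 0.2248]), (202, [-0.2079, 0.2226]), (204, [-0.2066, 0.224]), (206, [-0.2054, 0.2253]), (208, [-0.2036, 0.2244]), (210, [-0.2019, 0.2238]), (212, [-0.2005, 0.2246]), (214, [-0.1988, 0.2243]), (216, [-0.1972, 0.224]), (218, [-0.1958, 0.225]), (220, [-0.1948, 0.2273]), (222, [-0.194, 0.2301]), (224, [-0.1926, 0.2306]), (226, [-0.1909, 0.2304]), (228, [-0.1889, 0.2289]), (230, [-0.188, 0.231]), (232, [-0.1864, 0.2311]), (234, [-0.1844, 0.2299]), (236, [-0.1829, 0.2302]), (238, [-0.1812, 0.23]), (240, [-0.1796, 0.2299]), (242, [-0.1779, 0.2298]), (244, [-0.1746, 0.2247]), (246, [-0.1727, 0.224]), (248, [-0.1717, 0.2259]), (250, [-0.1698, 0.2252]), (252, [-0.1679, 0.2246]), (254, [-0.1663, 0.2249]), (256, [-0.1648, 0.2256]), (258, [-0.1628, 0.2247])]
top ['-160:521.4/8', '-120:519.8/8', '-100:519.4/8', '-85:521.8/11', '
[... 350 characters left out ...]
:580.7/22', '-30:598.6/22', '-20:615.2/22', '-10:630.2/16', '0:637.8/12', '10:642.4/9', '20:643.9/8', '30:646.2/7', '40:645.7/8', '50:647.0/9', '70:649.0/7', '90:649.6/10', '100:654.8/15']
w1 ['-', '-120:519.6/10', '-100:519.0/9', '-85:521.7/11', '-70:530.9/16', '-60:543.9/26', '-50:560.8/28', '-40:578.7/27', '-30:596.5/26', '-20:613.6/26', '-10:627.6/18', '0:635.2/12', '10:639.4/11', '20:641.3/9', '30:642.5/9', '40:642.9/9', '50:643.7/9', '70:644.0/7', '90:646.5/10', '100:642.0/12']
w2 ['-160:521.6/9', '-120:520.4/9', '-100:519.9/9', '-', '-', '-60:549.0/18', '-50:564.6/24', '-40:582.2/26', '-30:599.9/25', '-20:616.8/25', '-10:630.1/16', '0:636.5/13', '-', '-', '-', '-', '-', '-', '-', '-']
```

View pics/w1.png

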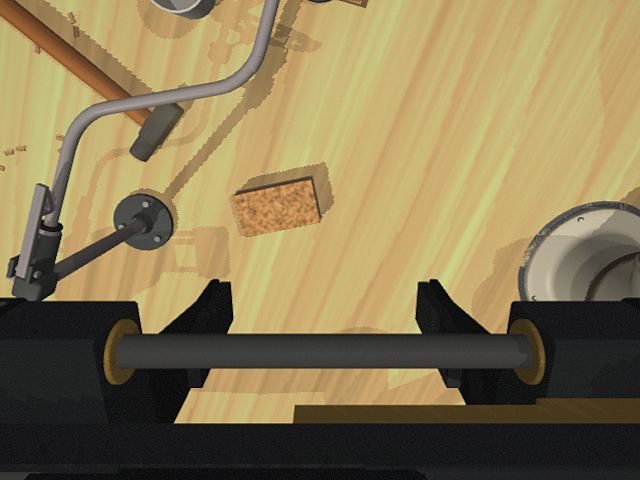

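>>> play_rows:
  commands:
    - [[0, 0.0003, -0.03, 0, 0, 0, 0], [0.0002, 0.0007, -0.065, 0, 0, 0, 0], [0.0003, 0.0007, -0.1, 0, 0, 0, 0], [0.0003, 0.0007, -0.12, 0, 0, 0, 0], [0.0003, 0.0007, -0.127, 0, 0, 0, 0]]

```text
time_s: 2.7
tcp_pos: [0.5203, -0.1839, 0.197]
ee_rot: [[0.034, -0.999, -0.006], [-0.999, -0.034, 0.001], [-0.001, 0.006, -1.0]]
wrist_force: [-0.1, -0.3, 0.8]
gripper_width: 1.0
```

>>> play_rows:
  commands:
    - [[0, 0, 0, 0, 0, 0, 0], [0, 0, 0, 0, 0, 0, 0.3], [0, 0, 0, 0, 0, 0, 0.5], [0, 0, 0, 0, 0, 0, 0.6], [0, 0, 0, 0, 0, 0, 0.65]]

```text
time_s: 3.2
tcp_pos: [0.5225, -0.1843, 0.2008]
ee_rot: [[0.034, -0.999, 0.002], [-0.999, -0.034, -0.0], [0.0, -0.002, -1.0]]
wrist_force: [-0.0, -0.5, -0.1]
gripper_width: 0.723
```

```bash
cat > path.py <<'E'
import numpy as np
from scipy.interpolate import UnivariateSpline
D=np.array([(-186,522.6),(-160,521.8),(-140,521.0),(-120,520.3),(-110,520.1),(-100,520),(-85,523),(-70,532.2),(-60,545.7),(-50,562.5),(-40,580),(-30,598),(-20,614.8),(-10,629.2),(0,636.8),(10,641),(20,642.8),(30,644.2),(40,644.8),(50,645.7),(70,646.8),(90,647.9),(110,649)])/1000
Q=D[:,::-1]; s=np.r_[0,np.cumsum(np.linalg.norm(np.diff(Q,axis=0),axis=1))]
fx,fy=[UnivariateSpline(s,Q[:,i],k=4,s=len(s)*.0005**2) for i in(0,1)]
P=lambda t:np.array([fx(t),fy(t)])
yaw=lambda t:np.degrees(np.arctan2(fy.derivative()(t),fx.derivative()(t)))
E
python3 - <<'E'
from path import *
print("resid mm",np.round(1000*np.abs(P(s).T-Q).max(0),2))
for t in np.arange(0,s[-1],.005): print("%.3f  %.4f %.4f  yaw %.1f"%(t,*P(t),yaw(t)))
E
```

```text
resid mm [0.84 1.03]
0.000  0.5226 -0.1859  yaw 98.3
0.005  0.5220 -0.1810  yaw 94.4
0.010  0.5218 -0.1761  yaw 91.7
0.015  0.5217 -0.1712  yaw 90.1
0.020  0.5218 -0.1663  yaw 89.4
0.025  0.5218 -0.1613  yaw 89.4
0.030  0.5218 -0.1563  yaw 90.0
0.035  0.5218 -0.1512  yaw 90.9
0.040  0.5217 -0.1462  yaw 92.0
0.045  0.5214 -0.1411  yaw 93.1
0.050  0.5211 -0.1360  yaw 94.0
0.055  0.5207 -0.1309  yaw 94.6
0.060  0.5203 -0.1258  yaw 94.7
0.065  0.5199 -0.1207  yaw 94.0
0.070  0.5196 -0.1157  yaw 92.5
0.075  0.5195 -0.1107  yaw 90.2
0.080  0.5196 -0.1057  yaw 87.1
0.085  0.5200 -0.1008  yaw 83.4
0.090  0.5207 -0.0960  yaw 79.1
0.095  0.5219 -0.0913  yaw 74.3
0.100  0.5234 -0.0867  yaw 69.2
0.105  0.5253 -0.0823  yaw 64.0
0.110  0.5276 -0.0781  yaw 58.8
0.115  0.5303 -0.0741  yaw 53.7
0.120  0.5334 -0.0702  yaw 48.9
0.125  0.5368 -0.0666  yaw 44.5
0.130  0.5405 -0.0632  yaw 40.6
0.135  0.5445 -0.0600  yaw 37.2
0.140  0.5486 -0.0570  yaw 34.4
0.145  0.5529 -0.0542  yaw 32.1
0.150  0.5572 -0.0516  yaw 30.2
0.155  0.5616 -0.0491  yaw 28.6
0.160  0.5661 -0.0468  yaw 27.3
0.165  0.5705 -0.0445  
[... 501 characters left out ...]
6 0.0001  yaw 57.9
0.250  0.6380 0.0043  yaw 62.7
0.255  0.6400 0.0087  yaw 67.7
0.260  0.6417 0.0133  yaw 72.6
0.265  0.6430 0.0180  yaw 77.1
0.270  0.6439 0.0228  yaw 81.1
0.275  0.6445 0.0278  yaw 84.3
0.280  0.6449 0.0329  yaw 86.6
0.285  0.6452 0.0380  yaw 88.0
0.290  0.6453 0.0431  yaw 88.7
0.295  0.6454 0.0482  yaw 88.9
0.300  0.6455 0.0533  yaw 88.6
0.305  0.6457 0.0584  yaw 88.0
0.310  0.6459 0.0634  yaw 87.1
0.315  0.6462 0.0684  yaw 86.2
0.320  0.6466 0.0734  yaw 85.3
0.325  0.6470 0.0783  yaw 84.6
0.330  0.6475 0.0832  yaw 84.2
0.335  0.6480 0.0881  yaw 84.3
0.340  0.6484 0.0930  yaw 85.0
0.345  0.6488 0.0979  yaw 86.4
0.350  0.6490 0.1029  yaw 88.5
0.355  0.6490 0.1080  yaw 91.5
```

>>> play_rows:
  commands:
    - [[0, -0.0022, 0, 0, 0, 0, 0.65], [0, -0.0022, 0, 0, 0, 0, 0.66], [0, -0.0022, 0, 0, 0, 0, 0.72], [0, -0.0022, 0, 0, 0, 0, 0.8], [0, -0.0022, 0, 0, 0, 0, 0.8]]

```text
time_s: 3.7
tcp_pos: [0.5222, -0.1865, 0.2]
ee_rot: [[0.034, -0.999, -0.0], [-0.999, -0.034, -0.0], [0.0, 0.0, -1.0]]
wrist_force: [0.5, 0.1, -0.2]
gripper_width: 0.278
```

```bash
cat > path.py <<'E'
import numpy as np
from scipy.optimize import least_squares
D=np.array([(-210,522.9),(-160,521.8),(-140,521.0),(-120,520.3),(-110,520.1),(-100,520),(-85,523),(-70,532.2),(-60,545.7),(-50,562.5),(-40,580),(-30,598),(-20,614.8),(-10,629.2),(0,636.8),(10,641),(20,642.8),(30,644.2),(40,644.8),(50,645.7),(70,646.8),(90,647.9)])
Q=D[:,::-1]; S=np.arange(-110,262,1.)
def curve(p):
    # p: bend point x,y, heading0, 3 part-turns per bend
    xk=[-110,0,16,32,48,138.4,154.4,170.4,186.4,262]
    a=np.r_[p[2],p[2],p[2]-np.cumsum(p[3:6])]; a=np.r_[a,a[-1],a[-1]+np.cumsum(p[6:9])]; a=np.r_[a,a[-1]]
    h=np.interp(S,xk,a); r=np.radians(h)
    c=np.r_[[[0,0]],np.cumsum(np.c_[np.cos((r[1:]+r[:-1])/2),np.sin((r[1:]+r[:-1])/2)],0)]
    return c-c[110]+p[:2],h
def res(p):
    c,h=curve(p); d=np.linalg.norm(c[None]-Q[:,None],axis=2); i=d.argmin(1); r=np.radians(h[i])
    e=Q-c[i]; return np.r_[-np.sin(r)*e[:,0]+np.cos(r)*e[:,1],(p[3:6]-p[3:6].mean())*.05,(p[6:9]-p[6:9].mean())*.05]
f=least_squares(res,[520,-100,91.5]+[19]*6,diff_step=1e-4)
C,H=curve(f.x)
E
python3 - <<'E'
from path import *
print(np.round(f.x,1),"res",np.round(f.fun,1))
for s in list(range(-86,-4,20))+list(range(-6,200,6))+list(range(200,255,6)): i=int(s+110); print(s,np.round(C[i],1),"%.1f"%H[i])
E
```

```text
[ 520.  -102.1   91.6   21.1   18.6   21.8   21.6   18.4   16.1] res [ 0.1 -0.2  0.   0.2  0.1 -0.1 -0.1 -0.  -0.1  0.2  0.1 -0.2  0.   0.
 -0.   0.1  0.4 -0.2 -0.1 -0.3 -0.   0.2  0.  -0.1  0.1  0.1 -0.  -0.1]
-86 [ 522.4 -188. ] 91.6
-66 [ 521.8 -168. ] 91.6
-46 [ 521.2 -148.1] 91.6
-26 [ 520.7 -128.1] 91.6
-6 [ 520.1 -108.1] 91.6
-6 [ 520.1 -108.1] 91.6
0 [ 520.  -102.1] 91.6
6 [520.2 -96.1] 83.7
12 [521.3 -90.2] 75.7
18 [523.1 -84.5] 68.1
24 [525.7 -79.1] 61.1
30 [528.9 -74. ] 54.2
36 [532.7 -69.4] 46.4
42 [537.2 -65.3] 38.2
48 [542.1 -62. ] 30.0
54 [547.3 -59. ] 30.0
60 [552.5 -56. ] 30.0
66 [557.7 -53. ] 30.0
72 [562.9 -50. ] 30.0
78 [568.1 -47. ] 30.0
84 [573.3 -44. ] 30.0
90 [578.5 -41. ] 30.0
96 [583.7 -38. ] 30.0
102 [588.9 -35. ] 30.0
108 [594.1 -32. ] 30.0
114 [599.3 -29. ] 30.0
120 [604.5 -26. ] 30.0
126 [609.7 -23. ] 30.0
132 [614.9 -20. ] 30.0
138 [620.1 -17. ] 30.0
144 [625.1 -13.7] 37.6
150 [629.6  -9.7] 45.7
156 [633.4  -5.1] 53.5
162 [ 6.367e+02 -1.000e-01] 60.3
168 [639.4   5.3] 67.2
174 [641.4  11. ] 73.6
180 [642.7  16.8] 79.6
186 [643.5  22.7] 85.7
192 [643.9  28.7] 86.1
198 [644.3  34.7] 86.1
200 [644.5  36.7] 86.1
206 [644.9  42.7] 86.1
212 [645.3  48.7] 86.1
218 [645.7  54.7] 86.1
224 [646.1  60.6] 86.1
230 [646.5  66.6] 86.1
236 [646.9  72.6] 86.1
242 [647.3  78.6] 86.1
248 [647.8  84.6] 86.1
254 [648.2  90.6] 86.1
```

>>> play_rows:
  commands:
    - [[0, 0, 0.0005, 0, 0, 0, 0.8], [0, 0, 0.001, 0, 0, 0, 0.8], [0, 0.001, 0.001, 0, 0, 0, 0.8], [0, 0.004, 0.001, 0, 0, 0, 0.8], [-0.0002, 0.008, 0.001, 0, 0, 0, 0.8]]

```text
time_s: 4.2
tcp_pos: [0.5218, -0.1783, 0.2009]
ee_rot: [[0.034, -0.999, -0.0], [-0.999, -0.034, 0.0], [-0.0, 0.0, -1.0]]
wrist_force: [0.9, 0.1, -0.5]
gripper_width: 0.275
```

Run:
```python
from h import *
s=r.sense(); print(s["tcp_pos"],s["wrist_force"],s["moment"],s["gripper_width"])
c=cap("wrist"); save(c,"w3.png")
```

```text
[ 0.52184598 -0.17827218  0.20089067] [ 0.87862836  0.06038963 -0.49643859] [ 0.13226561 -0.00703332 -0.01797086] 0.2749555516607537
```

View pics/w3.png

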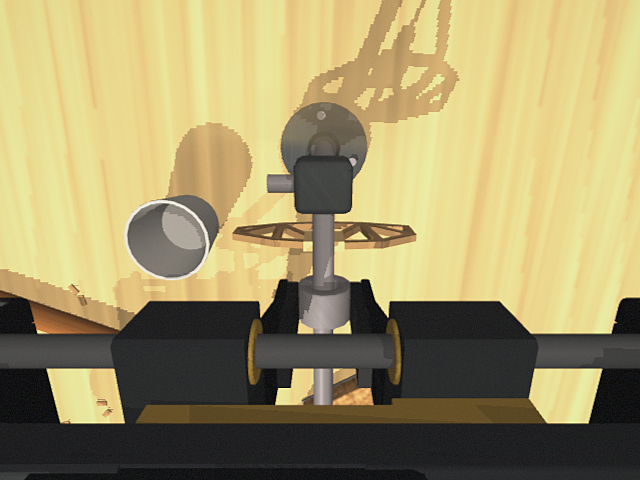

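The ring at (325,303) is pinched between the fingers and centred on the rod. I'll check by depth where it sits along the pads, and write a helper that gives the row deltas.

```bash
cat > rows.py <<'E'
import sys; from path import *
# args: commanded x y yaw(mm,deg) ; list of s
x,y,a=map(float,sys.argv[1:4])
for s in map(float,sys.argv[4:]):
    X=np.array([np.interp(s,S,C[:,0]),np.interp(s,S,C[:,1])]); h=np.interp(s,S,H)
    # chord-averaged heading over the 18 mm ring
    h=np.mean(np.interp(s+np.arange(-8,9,2),S,H))
    print("s %g [%.4f, %.4f, 0, 0, 0, %.3f]"%(s,(X[0]-x)/1000,(X[1]-y)/1000,np.radians(h-a)), "abs",np.round(X,1),round(h,1))
E
python3 - <<'E'
from h import *
c=cap("wrist"); W=cloud(c); print([(v,np.round(W[v,325]*1000,1)[1:].tolist()) for v in range(240,335,4)])
E
echo; python3 rows.py 522.1 -178 91.95 -68 -60 -50 -40 -30  ; python3 rows.py 520.8 -132.1 91.6 -22 -14 -8 -2 4
```

```text
[(240, [-209.3, 224.6]), (244, [-207.4, 224.5]), (248, [-205.2, 223.6]), (252, [-203.7, 224.8]), (256, [-201.9, 224.9]), (260, [-199.5, 223.6]), (264, [-198.3, 225.5]), (268, [-196.1, 224.7]), (272, [-193.6, 223.5]), (276, [-192.0, 224.3]), (280, [-190.3, 225.0]), (284, [-188.9, 226.1]), (288, [-186.2, 224.6]), (292, [-186.2, 228.8]), (296, [-184.9, 230.2]), (300, [-183.6, 231.5]), (304, [-181.6, 231.5]), (308, [-179.4, 231.0]), (312, [-177.2, 230.6]), (316, [-175.2, 230.7]), (320, [-173.7, 231.6]), (324, [-171.6, 231.4]), (328, [-169.3, 231.1]), (332, [-163.2, 224.4])]

s -68 [-0.0002, 0.0080, 0, 0, 0, -0.006] abs [ 521.9 -170. ] 91.6
s -60 [-0.0005, 0.0160, 0, 0, 0, -0.006] abs [ 521.6 -162. ] 91.6
s -50 [-0.0007, 0.0260, 0, 0, 0, -0.006] abs [ 521.4 -152. ] 91.6
s -40 [-0.0010, 0.0359, 0, 0, 0, -0.006] abs [ 521.1 -142.1] 91.6
s -30 [-0.0013, 0.0459, 0, 0, 0, -0.006] abs [ 520.8 -132.1] 91.6
s -22 [-0.0002, 0.0080, 0, 0, 0, 0.000] abs [ 520.6 -124.1] 91.6
s -14 [-0.0005, 0.0160, 0, 0, 0, 0.000] abs [ 520.3 -116.1] 91.6
s -8 [-0.0006, 0.0220, 0, 0, 0, 0.000] abs [ 520.2 -110.1] 91.6
s -2 [-0.0008, 0.0280, 0, 0, 0, -0.031] abs [ 520.  -104.1] 89.8
s 4 [-0.0008, 0.0340, 0, 0, 0, -0.108] abs [520.  -98.1] 85.4
```

>>> play_rows:
  commands:
    - [[-0.0002, 0.008, 0.0003, 0, 0, -0.006, 0.8], [-0.0005, 0.016, 0.0005, 0, 0, -0.006, 0.8], [-0.0007, 0.026, 0.0005, 0, 0, -0.006, 0.8], [-0.001, 0.0359, 0.0005, 0, 0, -0.006, 0.8], [-0.0013, 0.0459, 0.0005, 0, 0, -0.006, 0.8]]

```text
time_s: 4.8
tcp_pos: [0.5206, -0.1315, 0.2016]
ee_rot: [[0.028, -1.0, 0.0], [-1.0, -0.028, 0.0], [-0.0, -0.0, -1.0]]
wrist_force: [0.4, 0.9, -0.3]
gripper_width: 0.272
```

>>> play_rows:
  commands:
    - [[-0.0002, 0.008, 0, 0, 0, 0, 0.8], [-0.0005, 0.016, 0, 0, 0, 0, 0.8], [-0.0006, 0.022, 0, 0, 0, 0, 0.8], [-0.0008, 0.028, 0, 0, 0, -0.031, 0.8], [-0.0008, 0.034, 0, 0, 0, -0.108, 0.8]]

```text
time_s: 5.3
tcp_pos: [0.5199, -0.0981, 0.2016]
ee_rot: [[-0.082, -0.997, 0.0], [-0.997, 0.082, -0.0], [0.0, -0.0, -1.0]]
wrist_force: [0.2, -0.4, -2.0]
gripper_width: 0.276
```

```bash
python3 rows.py 520 -98.1 85.4 9 14 19 24 29
python3 - <<'E'
from h import *
s=r.sense(); print(s["tcp_pos"],s["wrist_force"],s["moment"],s["gripper_width"])
E
```

```text
s 9 [0.0006, 0.0050, 0, 0, 0, -0.099] abs [520.6 -93.1] 79.7
s 14 [0.0018, 0.0098, 0, 0, 0, -0.211] abs [521.8 -88.3] 73.3
s 19 [0.0035, 0.0145, 0, 0, 0, -0.319] abs [523.5 -83.6] 67.1
s 24 [0.0057, 0.0190, 0, 0, 0, -0.423] abs [525.7 -79.1] 61.1
s 29 [0.0083, 0.0233, 0, 0, 0, -0.528] abs [528.3 -74.8] 55.1
[ 0.51985254 -0.09813468  0.20157567] [ 0.23468075 -0.41665202 -1.99403843] [ 0.07872184 -0.03007146 -0.03290169] 0.27579456689299936
```

>>> play_rows:
  commands:
    - [[0.0006, 0.005, 0, 0, 0, -0.099, 0.8], [0.0018, 0.0098, 0, 0, 0, -0.211, 0.8], [0.0035, 0.0145, 0, 0, 0, -0.319, 0.8], [0.0057, 0.019, 0, 0, 0, -0.423, 0.8], [0.0083, 0.0233, 0, 0, 0, -0.528, 0.8]]

```text
time_s: 5.8
tcp_pos: [0.5282, -0.0749, 0.2015]
ee_rot: [[-0.575, -0.818, -0.0], [-0.818, 0.575, -0.0], [0.0, 0.0, -1.0]]
wrist_force: [0.3, -0.7, -1.0]
gripper_width: 0.274
```

```bash
python3 rows.py 528.3 -74.8 55.1 34 39 44 50 56; python3 rows.py 549 -58 30.3 66 76 86 96 106;  python3 - <<'E'
from h import *
s=r.sense(); print(s["tcp_pos"],s["wrist_force"],s["moment"],s["gripper_width"])
E
```

```text
s 34 [0.0031, 0.0039, 0, 0, 0, -0.109] abs [531.4 -70.9] 48.8
s 39 [0.0066, 0.0075, 0, 0, 0, -0.224] abs [534.9 -67.3] 42.3
s 44 [0.0105, 0.0107, 0, 0, 0, -0.327] abs [538.8 -64.1] 36.4
s 50 [0.0156, 0.0138, 0, 0, 0, -0.406] abs [543.9 -61. ] 31.8
s 56 [0.0208, 0.0168, 0, 0, 0, -0.438] abs [549.1 -58. ] 30.0
s 66 [0.0087, 0.0050, 0, 0, 0, -0.005] abs [557.7 -53. ] 30.0
s 76 [0.0174, 0.0100, 0, 0, 0, -0.005] abs [566.4 -48. ] 30.0
s 86 [0.0260, 0.0150, 0, 0, 0, -0.005] abs [575. -43.] 30.0
s 96 [0.0347, 0.0200, 0, 0, 0, -0.005] abs [583.7 -38. ] 30.0
s 106 [0.0434, 0.0250, 0, 0, 0, -0.005] abs [592.4 -33. ] 30.0
[ 0.52816314 -0.07493932  0.20153904] [ 0.273152   -0.73729977 -1.04966643] [ 0.14985917 -0.1463057  -0.04674647] 0.27398770932512045
```

>>> play_rows:
  commands:
    - [[0.0031, 0.0039, 0, 0, 0, -0.109, 0.8], [0.0066, 0.0075, 0, 0, 0, -0.224, 0.8], [0.0105, 0.0107, 0, 0, 0, -0.327, 0.8], [0.0156, 0.0138, 0, 0, 0, -0.406, 0.8], [0.0207, 0.0168, 0, 0, 0, -0.433, 0.8]]

```text
time_s: 6.3
tcp_pos: [0.549, -0.0582, 0.2015]
ee_rot: [[-0.864, -0.503, -0.0], [-0.503, 0.864, 0.0], [0.0, 0.0, -1.0]]
wrist_force: [-0.2, -0.5, -0.3]
gripper_width: 0.277
```

Run:
```python
from h import *
s=r.sense(); print(s["tcp_pos"],s["wrist_force"],s["moment"],s["gripper_width"])
c=cap("wrist"); save(c,"w4.png",(180,160,480,340),2); W=cloud(c)
m=(W[...,2]>.2215)&(W[...,2]<.227); P=W[m][:,:2]*1000
from path import *
from scipy.spatial import cKDTree
d,i=cKDTree(C).query(P); e=P-C[i]; h=np.radians(H[i]); n=-np.sin(h)*e[:,0]+np.cos(h)*e[:,1]
for a in range(-110,260,15):
    k=(S[i]>=a)&(S[i]<a+15)&(abs(n)<9)
    if k.sum()>20: print(a,k.sum(),"mid off %.1f w %.1f"%((np.percentile(n[k],3)+np.percentile(n[k],97))/2,np.ptp(n[k])))
```

```text
[ 0.54899101 -0.05817024  0.20152821] [-0.23986542 -0.505345   -0.30734625] [ 0.0528734  -0.16547127  0.01033283] 0.2770474496873225
-110 1390 mid off 0.7 w 10.0
-95 914 mid off 0.7 w 9.8
-80 880 mid off 0.8 w 9.9
-65 833 mid off 0.8 w 9.8
-50 812 mid off 0.9 w 9.8
-35 780 mid off 1.0 w 9.9
-20 745 mid off 1.0 w 9.8
-5 740 mid off 1.1 w 9.9
10 710 mid off 1.2 w 10.2
25 645 mid off 1.0 w 9.8
40 445 mid off 0.3 w 18.0
70 75 mid off 0.7 w 9.2
85 276 mid off 0.4 w 9.1
100 405 mid off 0.4 w 9.3
```

View pics/w4.png

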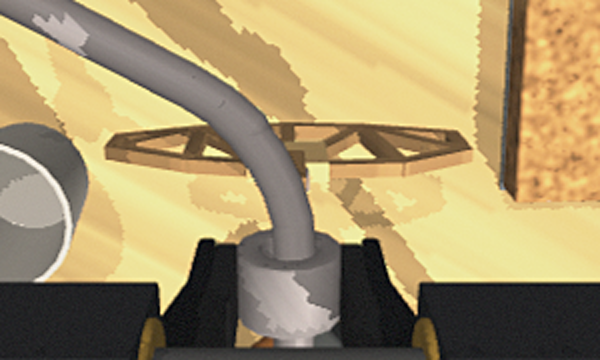

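The ring has cleared bend 1 and is held squarely. The rib hangs free, away from the pot at (50,190), and the rod is within 1 mm of my path model. Continuing.

>>> play_rows:
  commands:
    - [[0.0087, 0.005, 0, 0, 0, -0.005, 0.8], [0.0174, 0.01, 0, 0, 0, -0.005, 0.8], [0.026, 0.015, 0, 0, 0, -0.005, 0.8], [0.0347, 0.02, 0, 0, 0, -0.005, 0.8], [0.0434, 0.025, 0, 0, 0, -0.005, 0.8]]

```text
time_s: 6.85
tcp_pos: [0.5931, -0.033, 0.2014]
ee_rot: [[-0.865, -0.501, -0.0], [-0.501, 0.865, -0.0], [0.0, 0.0, -1.0]]
wrist_force: [0.4, 0.0, -1.2]
gripper_width: 0.273
```

```bash
python3 rows.py 592.4 -33 30 114 122 128 134 139; python3 rows.py 621 -16.5 34 144 149 154 159 164;  python3 - <<'E'
from h import *
s=r.sense(); print(s["tcp_pos"],s["wrist_force"],s["moment"],s["gripper_width"])
E
```

```text
s 114 [0.0069, 0.0040, 0, 0, 0, 0.000] abs [599.3 -29. ] 30.0
s 122 [0.0138, 0.0080, 0, 0, 0, 0.000] abs [606.2 -25. ] 30.0
s 128 [0.0190, 0.0110, 0, 0, 0, 0.000] abs [611.4 -22. ] 30.0
s 134 [0.0242, 0.0140, 0, 0, 0, 0.014] abs [616.6 -19. ] 30.8
s 139 [0.0285, 0.0165, 0, 0, 0, 0.060] abs [620.9 -16.5] 33.5
s 144 [0.0041, 0.0028, 0, 0, 0, 0.070] abs [625.1 -13.7] 38.0
s 149 [0.0078, 0.0061, 0, 0, 0, 0.179] abs [628.8 -10.4] 44.3
s 154 [0.0112, 0.0098, 0, 0, 0, 0.291] abs [632.2  -6.7] 50.7
s 159 [0.0141, 0.0139, 0, 0, 0, 0.398] abs [635.1  -2.6] 56.8
s 164 [0.0167, 0.0182, 0, 0, 0, 0.499] abs [637.7   1.7] 62.6
[ 0.59307289 -0.03299804  0.20141683] [ 0.37294447  0.02073015 -1.24135656] [ 0.0879615  -0.1464182   0.01976293] 0.2727304672714417
```

>>> play_rows:
  commands:
    - [[0.0069, 0.004, 0, 0, 0, 0, 0.8], [0.0138, 0.008, 0, 0, 0, 0, 0.8], [0.019, 0.011, 0, 0, 0, 0, 0.8], [0.0242, 0.014, 0, 0, 0, 0.014, 0.8], [0.0285, 0.0165, 0, 0, 0, 0.06, 0.8]]

```text
time_s: 7.35
tcp_pos: [0.6211, -0.0168, 0.2015]
ee_rot: [[-0.833, -0.554, -0.0], [-0.554, 0.833, -0.0], [0.0, 0.0, -1.0]]
wrist_force: [-0.5, 0.1, -1.2]
gripper_width: 0.275
```

>>> play_rows:
  commands:
    - [[0.0041, 0.0028, 0, 0, 0, 0.07, 0.8], [0.0078, 0.0061, 0, 0, 0, 0.179, 0.8], [0.0112, 0.0098, 0, 0, 0, 0.291, 0.8], [0.0141, 0.0139, 0, 0, 0, 0.398, 0.8], [0.0167, 0.0182, 0, 0, 0, 0.499, 0.8]]

```text
time_s: 7.85
tcp_pos: [0.6377, 0.0014, 0.2016]
ee_rot: [[-0.464, -0.886, -0.0], [-0.886, 0.464, -0.0], [0.0, 0.0, -1.0]]
wrist_force: [0.9, 0.2, -2.0]
gripper_width: 0.277
```

```bash
python3 rows.py 637.6 1.7 62.1 169 174 179 184 190
python3 - <<'E'
from h import *
s=r.sense(); print(s["tcp_pos"],s["wrist_force"],s["moment"],s["gripper_width"])
E
```

```text
s 169 [0.0021, 0.0045, 0, 0, 0, 0.106] abs [639.7   6.2] 68.2
s 174 [0.0038, 0.0093, 0, 0, 0, 0.199] abs [641.4  11. ] 73.5
s 179 [0.0050, 0.0141, 0, 0, 0, 0.287] abs [642.6  15.8] 78.6
s 184 [0.0057, 0.0190, 0, 0, 0, 0.355] abs [643.3  20.7] 82.5
s 190 [0.0062, 0.0250, 0, 0, 0, 0.404] abs [643.8  26.7] 85.3
[0.63765546 0.00135681 0.20156767] [ 0.89929392  0.24379571 -1.97883697] [ 0.1367089  -0.06984718 -0.00117677] 0.27703422628088686
```

>>> play_rows:
  commands:
    - [[0.0021, 0.0045, 0, 0, 0, 0.106, 0.8], [0.0038, 0.0093, 0, 0, 0, 0.199, 0.8], [0.005, 0.0141, 0, 0, 0, 0.287, 0.8], [0.0057, 0.019, 0, 0, 0, 0.355, 0.8], [0.0062, 0.025, 0, 0, 0, 0.404, 0.8]]

```text
time_s: 8.35
tcp_pos: [0.6438, 0.0263, 0.2016]
ee_rot: [[-0.08, -0.997, -0.0], [-0.997, 0.08, -0.0], [0.0, 0.0, -1.0]]
wrist_force: [-0.5, 0.6, -1.9]
gripper_width: 0.275
```

Run:
```python
from h import *
s=r.sense(); print(s["tcp_pos"],s["wrist_force"],s["moment"],s["gripper_width"])
from path import *
from scipy.spatial import cKDTree
for nm in["top","scene"]:
    c=cap(nm); W=cloud(c); print(nm)
    if nm=="scene": save(c,"s2.png",(230,180,430,330),4)
    m=(W[...,2]>.2215)&(W[...,2]<.227); P=W[m][:,:2]*1000
    d,i=cKDTree(C).query(P); e=P-C[i]; h=np.radians(H[i]); n=-np.sin(h)*e[:,0]+np.cos(h)*e[:,1]
    for a in range(180,260,10):
        k=(S[i]>=a)&(S[i]<a+10)&(abs(n)<9)
        if k.sum()>20: print(a,k.sum(),"mid off %.1f w %.1f"%((np.percentile(n[k],3)+np.percentile(n[k],97))/2,np.ptp(n[k])))
```

```text
[0.64375354 0.02633619 0.20155051] [-0.48895303  0.58796413 -1.91874959] [ 0.08574777 -0.04849263  0.00639976] 0.27529821980920793
top
240 25 mid off 3.4 w 4.1
250 33 mid off 4.4 w 8.2
scene
210 28 mid off -1.3 w 7.1
220 24 mid off -1.0 w 9.6
230 23 mid off -2.2 w 6.9
240 25 mid off -2.5 w 8.4
250 25 mid off -3.0 w 10.4
```

View pics/s2.png

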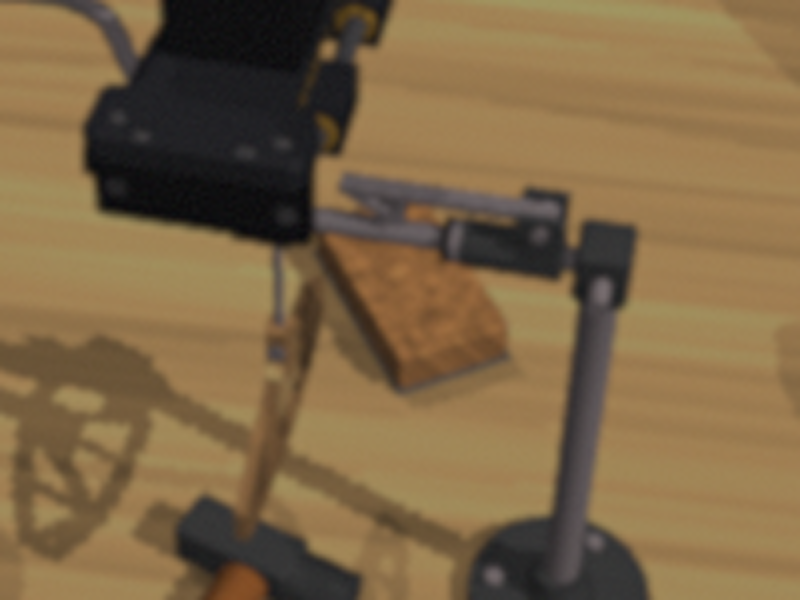

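>>> play_rows:
  commands:
    - [[0.0004, 0.006, 0, 0, 0, 0, 0.8], [0.0008, 0.012, 0, 0, 0, 0, 0.8], [0.0013, 0.018, 0, 0, 0, 0, 0.8], [0.0017, 0.023, 0, 0, 0, 0, 0.8], [0.0021, 0.027, 0, 0, 0, 0, 0.8]]

```text
time_s: 8.95
tcp_pos: [0.6458, 0.0538, 0.2015]
ee_rot: [[-0.083, -0.997, 0.0], [-0.997, 0.083, 0.0], [-0.0, 0.0, -1.0]]
wrist_force: [-0.6, -0.5, -1.5]
gripper_width: 0.276
```

>>> play_rows:
  commands:
    - [[0.0001, 0.002, 0, 0, 0, 0, 0.8], [0.0003, 0.004, 0, 0, 0, 0, 0.8], [0.0004, 0.006, 0, 0, 0, 0, 0.8], [0.0005, 0.007, 0, 0, 0, 0, 0.8], [0.0005, 0.007, 0, 0, 0, 0, 0.8]]

```text
time_s: 9.45
tcp_pos: [0.6457, 0.0599, 0.2008]
ee_rot: [[-0.083, -0.997, -0.002], [-0.997, 0.083, -0.001], [0.001, 0.002, -1.0]]
wrist_force: [-0.8, -0.4, -4.1]
gripper_width: 0.275
```

Run:
```python
from h import *
s=r.sense(); print(s["tcp_pos"],s["wrist_force"],s["moment"],s["gripper_width"])
```

```text
[0.64567094 0.05986905 0.2007951 ] [-0.75790753 -0.35315245 -4.0601022 ] [-0.371412   -0.01436749  0.02362395] 0.2749175373128533
```

>>> play_rows:
  commands:
    - [[0.0002, 0.002, 0.0003, 0, 0, 0, 0.8], [0.0003, 0.004, 0.0005, 0, 0, 0, 0.8], [0.0005, 0.006, 0.0005, 0, 0, 0, 0.8], [0.0006, 0.008, 0.0005, 0, 0, 0, 0.8], [0.0006, 0.008, 0.0005, 0, 0, 0, 0.8]]

```text
time_s: 9.95
tcp_pos: [0.647, 0.0691, 0.202]
ee_rot: [[-0.082, -0.997, 0.0], [-0.997, 0.082, 0.001], [-0.001, -0.0, -1.0]]
wrist_force: [-1.0, 0.3, -4.6]
gripper_width: 0.273
```

```bash
cat > q.py <<'E'
from h import *
s=r.sense(); print(s["tcp_pos"],s["wrist_force"],s["moment"],s["gripper_width"])
c=cap("scene"); W=cloud(c); m=(W[...,2]>.232)&(W[...,2]<.265)&(abs(W[...,0]-.645)<.025)&(W[...,1]>.03)&(W[...,1]<.16)
for y in np.arange(.05,.145,.01):
    k=m&(abs(W[...,1]-y)<.004)
    if k.sum()>3: print("%.3f n%d zmax %.4f x%.3f"%(y,k.sum(),np.percentile(W[...,2][k],90),np.median(W[...,0][k])))
E
python3 q.py
```

```text
[0.64701089 0.06913433 0.20195664] [-0.96594253  0.25080385 -4.62612182] [-0.04428822  0.03123046  0.0056936 ] 0.27272743159738055
0.090 n6 zmax 0.2474 x0.650
0.100 n30 zmax 0.2468 x0.651
0.110 n30 zmax 0.2462 x0.652
0.120 n42 zmax 0.2453 x0.654
0.130 n80 zmax 0.2455 x0.657
0.140 n42 zmax 0.2456 x0.652
```

>>> play_rows:
  commands:
    - [[0.0001, 0.002, 0, 0, 0, 0, 0.8], [0.0002, 0.004, 0, 0, 0, 0, 0.8], [0.0003, 0.006, 0, 0, 0, 0, 0.8], [0.0004, 0.008, 0, 0, 0, 0, 0.8], [0.0005, 0.009, 0, 0, 0, 0, 0.8]]

```text
time_s: 10.5
tcp_pos: [0.6474, 0.0775, 0.202]
ee_rot: [[-0.083, -0.997, 0.0], [-0.997, 0.083, 0.0], [-0.0, -0.0, -1.0]]
wrist_force: [-0.6, -0.7, -4.1]
gripper_width: 0.278
```

```bash
python3 q.py
```

```text
[0.64738669 0.07748032 0.20203862] [-0.61577752 -0.65083049 -4.09270477] [-0.0779212  -0.05304949 -0.0279232 ] 0.2777778855190046
0.100 n4 zmax 0.2458 x0.650
0.110 n29 zmax 0.2465 x0.652
0.120 n41 zmax 0.2454 x0.653
0.130 n82 zmax 0.2453 x0.658
0.140 n42 zmax 0.2452 x0.652
```

>>> play_rows:
  commands:
    - [[0.0001, 0.0015, 0, 0, 0, 0, 0.8], [0.0002, 0.003, 0, 0, 0, 0, 0.8], [0.0003, 0.0045, 0, 0, 0, 0, 0.8], [0.0003, 0.006, 0, 0, 0, 0, 0.8], [0.0004, 0.007, 0, 0, 0, 0, 0.8]]

```text
time_s: 11.05
tcp_pos: [0.6478, 0.0845, 0.2021]
ee_rot: [[-0.083, -0.997, 0.0], [-0.997, 0.083, 0.0], [-0.0, -0.0, -1.0]]
wrist_force: [0.1, 0.2, -3.8]
gripper_width: 0.273
```

>>> play_rows:
  commands:
    - [[0.0001, 0.001, 0, 0, 0, 0, 0.8], [0.0001, 0.002, 0, 0, 0, 0, 0.8], [0.0001, 0.002, 0, 0, 0, 0, 0.8], [0.0001, 0.002, 0, 0, 0, 0, 0.8], [0.0001, 0.002, 0, 0, 0, 0, 0.8]]

```text
time_s: 11.55
tcp_pos: [0.648, 0.0865, 0.2022]
ee_rot: [[-0.083, -0.997, 0.001], [-0.997, 0.083, 0.0], [-0.001, -0.0, -1.0]]
wrist_force: [-0.6, -0.3, -3.9]
gripper_width: 0.273
```

```bash
python3 q.py
```

```text
[0.64796668 0.08650836 0.20221503] [-0.60437689 -0.25184212 -3.87048194] [ 0.31147359 -0.0550352   0.04689232] 0.2733002232832641
0.120 n43 zmax 0.2450 x0.654
0.130 n82 zmax 0.2455 x0.658
0.140 n42 zmax 0.2451 x0.656
```

>>> play_rows:
  commands:
    - [[0, 0.0005, 0, 0, 0, 0, 0.8], [0.0001, 0.001, 0, 0, 0, 0, 0.8], [0.0001, 0.0015, 0, 0, 0, 0, 0.8], [0.0001, 0.0015, 0, 0, 0, 0, 0.8], [0.0001, 0.0015, 0, 0, 0, 0, 0.8]]

```text
time_s: 12.1
tcp_pos: [0.6481, 0.0877, 0.2024]
ee_rot: [[-0.083, -0.997, 0.001], [-0.997, 0.083, -0.0], [-0.0, -0.001, -1.0]]
wrist_force: [-0.1, 0.3, -1.6]
gripper_width: 0.274
```

>>> play_rows:
  commands:
    - [[0, 0.0005, 0, 0, 0, 0, 0.8], [0.0001, 0.001, 0, 0, 0, 0, 0.8], [0.0001, 0.0015, 0, 0, 0, 0, 0.8], [0.0001, 0.0015, 0, 0, 0, 0, 0.8], [0.0001, 0.0015, 0, 0, 0, 0, 0.8]]

```text
time_s: 12.6
tcp_pos: [0.6481, 0.0886, 0.2024]
ee_rot: [[-0.083, -0.997, 0.0], [-0.997, 0.083, -0.001], [0.001, -0.0, -1.0]]
wrist_force: [0.4, -4.4, -1.0]
gripper_width: 0.275
```

```bash
python3 q.py
```

```text
[0.64810571 0.08855461 0.20235583] [ 0.41098955 -4.36616444 -0.97938485] [-1.10415178 -0.11787526  0.02982251] 0.2752766636202379
0.120 n39 zmax 0.2447 x0.654
0.130 n81 zmax 0.2455 x0.659
0.140 n41 zmax 0.2451 x0.650
```

>>> play_rows:
  commands:
    - [[0, 0.0005, 0, 0, 0, 0, 0.8], [0.0001, 0.001, 0, 0, 0, 0, 0.8], [0.0001, 0.001, 0, 0, 0, 0, 0.8], [0.0001, 0.001, 0, 0, 0, 0, 0.8], [0.0001, 0.001, 0, 0, 0, 0, 0.8]]

```text
time_s: 13.15
tcp_pos: [0.648, 0.09, 0.2021]
ee_rot: [[-0.083, -0.997, -0.0], [-0.997, 0.083, -0.0], [0.0, 0.0, -1.0]]
wrist_force: [-0.0, -5.4, -0.4]
gripper_width: 0.277
```

```bash
cat >> q.py <<'E'
save(c,"s_%.2f.png"%s["time_s"],(270,190,420,302),5)
print("pic s_%.2f"%s["time_s"])
E
python3 q.py
```

```text
[0.64804394 0.09004037 0.20206104] [-1.08297183e-03 -5.38391079e+00 -4.39669848e-01] [-1.39374433  0.01668003  0.03990729] 0.27701677530641156
0.120 n33 zmax 0.2450 x0.654
0.130 n80 zmax 0.2454 x0.658
0.140 n43 zmax 0.2454 x0.651
pic s_13.15
```

>>> play_rows:
  commands:
    - [[0, -0.0005, 0, 0, 0, 0, 0.8], [0, -0.001, 0, 0, 0, 0, 0.8], [-0.0001, -0.0015, 0, 0, 0, 0, 0.8], [-0.0001, -0.0015, 0, 0, 0, 0, 0.8], [-0.0001, -0.0015, 0, 0, 0, 0, 0.8]]

```text
time_s: 13.7
tcp_pos: [0.648, 0.0888, 0.202]
ee_rot: [[-0.083, -0.997, -0.0], [-0.997, 0.083, 0.0], [-0.0, 0.0, -1.0]]
wrist_force: [0.7, -4.1, -0.9]
gripper_width: 0.275
```

```bash
python3 q.py
```

```text
[0.64796827 0.08880322 0.20196233] [ 0.73232667 -4.12975381 -0.86118198] [-1.13943576  0.08281215  0.08175761] 0.2752650681810906
0.120 n38 zmax 0.2445 x0.654
0.130 n79 zmax 0.2452 x0.657
0.140 n41 zmax 0.2455 x0.651
pic s_13.70
```

View pics/s_13.15.png

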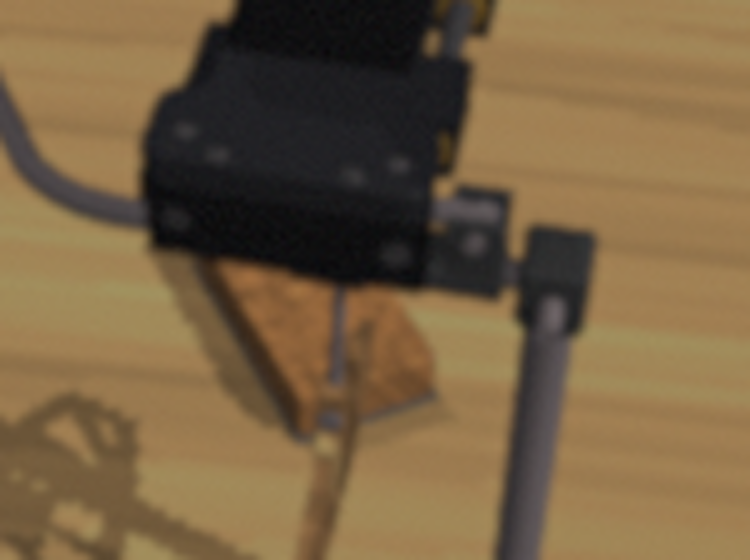

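>>> play_rows:
  commands:
    - [[0, -0.0005, 0, 0, 0, 0, 0.8], [0, -0.001, 0, 0, 0, 0, 0.8], [-0.0001, -0.0015, 0, 0, 0, 0, 0.8], [-0.0001, -0.0015, 0, 0, 0, 0, 0.8], [-0.0001, -0.0015, 0, 0, 0, 0, 0.8]]

```text
time_s: 14.25
tcp_pos: [0.648, 0.0878, 0.202]
ee_rot: [[-0.083, -0.997, 0.0], [-0.997, 0.083, 0.001], [-0.001, -0.0, -1.0]]
wrist_force: [-0.2, -0.5, -1.3]
gripper_width: 0.272
```

```bash
python3 q.py
```

```text
[0.6479601  0.08778219 0.20197555] [-0.20104623 -0.51080914 -1.32308372] [-0.27745207  0.13197149 -0.0101258 ] 0.27173817734329436
0.120 n40 zmax 0.2440 x0.654
0.130 n82 zmax 0.2454 x0.658
0.140 n42 zmax 0.2458 x0.652
pic s_14.25
```

The force drop on backing off, from −4.1 N to −0.5 N within 1 mm, suggests the tooth now carries the load. I'll tug slightly to confirm.

>>> play_rows:
  commands:
    - [[0, -0.0003, 0, 0, 0, 0, 0.8], [0, -0.0006, -0.0003, 0, 0, 0, 0.8], [0, -0.0008, -0.0006, 0, 0, 0, 0.8], [0, -0.0008, -0.001, 0, 0, 0, 0.8], [0, -0.0008, -0.001, 0, 0, 0, 0.8]]

```text
time_s: 14.8
tcp_pos: [0.6485, 0.0874, 0.2015]
ee_rot: [[-0.082, -0.997, 0.002], [-0.997, 0.082, 0.002], [-0.002, -0.002, -1.0]]
wrist_force: [-0.4, 3.4, 0.8]
gripper_width: 0.276
```

```bash
python3 q.py
```

```text
[0.64854338 0.08740669 0.20145036] [-0.38865231  3.4482752   0.76719379] [ 1.35625262  0.09147448 -0.01191337] 0.27598068318873076
0.120 n41 zmax 0.2445 x0.653
0.130 n81 zmax 0.2455 x0.658
0.140 n42 zmax 0.2452 x0.651
pic s_14.80
```

The ring now resists being pulled back (+3.4 N, stuck at y = 0.0874), so it is latched. I'll relax the tug and let go.

>>> play_rows:
  commands:
    - [[0, 0.0004, 0, 0, 0, 0, 0.8], [0, 0.0008, 0, 0, 0, 0, 0.8], [0, 0.0008, 0, 0, 0, 0, 0.7], [0, 0.0008, 0, 0, 0, 0, 0.6], [0, 0.0008, 0, 0, 0, 0, 0.4]]

```text
time_s: 15.35
tcp_pos: [0.6476, 0.0861, 0.2008]
ee_rot: [[-0.084, -0.996, -0.001], [-0.996, 0.084, -0.001], [0.001, 0.001, -1.0]]
wrist_force: [-0.4, -0.7, -0.0]
gripper_width: 0.401
```

>>> play_rows:
  commands:
    - [[0, 0, 0, 0, 0, 0, 0.3], [0, 0, 0, 0, 0, 0, 0.3], [0, 0, 0, 0, 0, 0, 0.3], [0, 0, 0, 0, 0, 0, 0.3], [0, 0, 0, 0, 0, 0, 0.3]]

```text
time_s: 15.85
tcp_pos: [0.6479, 0.0872, 0.201]
ee_rot: [[-0.083, -0.997, -0.0], [-0.997, 0.083, -0.0], [0.0, 0.0, -1.0]]
wrist_force: [-0.5, -0.1, -0.1]
gripper_width: 0.692
```

```bash
python3 q.py
```

```text
[0.64792753 0.08717713 0.20103744] [-0.48949722 -0.13625892 -0.09531386] [ 0.08073605 -0.04067876 -0.00195118] 0.6918796468103704
0.120 n32 zmax 0.2452 x0.654
0.130 n82 zmax 0.2455 x0.658
0.140 n42 zmax 0.2456 x0.652
pic s_15.85
```

>>> play_rows:
  commands:
    - [[0, 0, 0.01, 0, 0, 0, 0.3], [0, 0, 0.03, 0, 0, 0, 0.3], [0, 0, 0.06, 0, 0, 0, 0.3], [0, 0, 0.1, 0, 0, 0, 0.3], [0, 0, 0.14, 0, 0, 0, 0.3]]

```text
time_s: 16.4
tcp_pos: [0.6477, 0.087, 0.3433]
ee_rot: [[-0.083, -0.997, 0.0], [-0.997, 0.083, -0.0], [0.0, -0.0, -1.0]]
wrist_force: [0.7, 0.6, 0.4]
gripper_width: 0.701
```

>>> play_rows:
  commands:
    - [[-0.04, 0, 0.0, 0, 0, 0, 0.3], [-0.08, 0, 0.0, 0, 0, 0, 0.3], [-0.12, 0, 0.0, 0, 0, 0, 0.3], [-0.15, 0, 0, 0, 0, 0, 0.3], [-0.15, 0, 0, 0, 0, 0, 0.3]]

```text
time_s: 16.9
tcp_pos: [0.4952, 0.0867, 0.3438]
ee_rot: [[-0.081, -0.997, 0.003], [-0.997, 0.081, 0.002], [-0.002, -0.003, -1.0]]
wrist_force: [1.2, -0.1, 0.4]
gripper_width: 0.701
```

Run:
```python
from h import *
c=cap("scene"); save(c,"sf.png",(230,180,430,330),4); W=cloud(c)
m=(W[...,2]>.226)&(W[...,2]<.265)&(abs(W[...,0]-.645)<.025)&(W[...,1]>.03)&(W[...,1]<.16)
for y in np.arange(.05,.145,.01):
    k=m&(abs(W[...,1]-y)<.004)
    if k.sum()>3: print("%.3f n%d zmax %.4f"%(y,k.sum(),np.percentile(W[...,2][k],90)))
c=cap("top"); save(c,"tf.png",(180,160,340,280),5)
```

```text
0.060 n37 zmax 0.2436
0.070 n52 zmax 0.2434
0.080 n70 zmax 0.2440
0.090 n74 zmax 0.2436
0.100 n61 zmax 0.2434
0.110 n61 zmax 0.2436
0.120 n70 zmax 0.2446
0.130 n96 zmax 0.2451
0.140 n55 zmax 0.2452
```

View pics/sf.png

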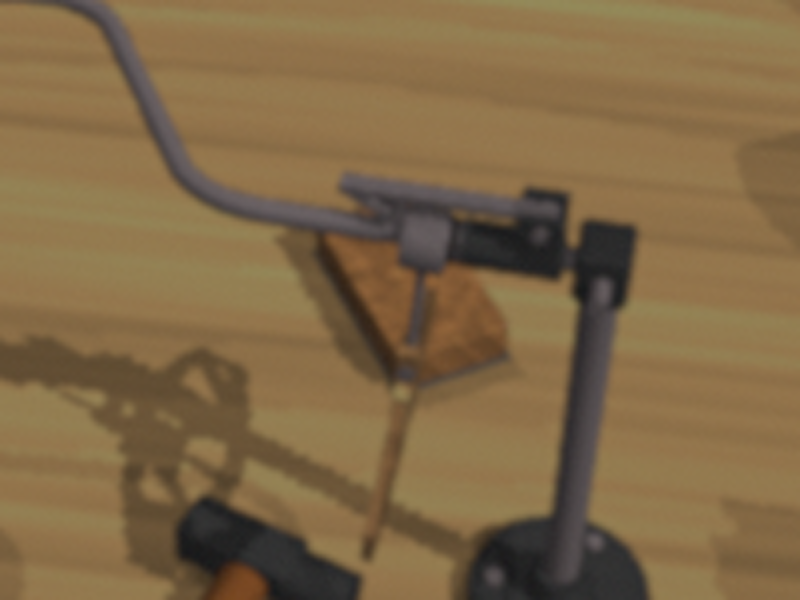

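The catch lies flat, 0.2435 m all along its length as at the start. Its tooth, at (378,213), is behind the ring at (424,240), the ring sits against the stop, and the rib hangs free. Handing in.

```bash
python3 -c "
from station import r
print(r.finish_job())"
```

```text
the job is handed in; nothing more can be done
None
```

The ring is home behind the catch, I've let go, and the job is handed in at about 17 s of the 67 s allowed.

**How it went:** I mapped the hand-bent rod from the scene, top and wrist cameras and gripped the ring. I then slid it round both bends along that measured path, under the catch and into the stop. After letting go, I raised the gripper and moved it clear.

**Forces:** Wrist-force readings stayed at about 2 N or less round the bends. They reached about 4.6 N under the catch and 5.4 N on the stop. The readings were taken at the end of each move call, so brief peaks in between were not seen.

**Last checks:**
- **Latched:** A light backward tug met 3.4 N and the ring did not move back.
- **Catch down:** After release, its bar measured level at about 0.2435 m, as at the start.
- **Final picture:** The tooth is behind the ring, the ring is against the stop and the rib hangs free.

**What disagreed or was not checked:**
- **Gripper width:** It read about 24 mm on the 26 mm ring; the grip held.
- **Stop contact:** The sideways force did not show the stop's first contact clearly, so I relied on the tug and the final picture.
- **Bench items:** I did not measure the pot, hammer and block again at the end. In the pictures I viewed nothing had touched them; the last one showed only the block and part of the hammer, not the pot.

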